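# Latch the photo-paper dry box

## Task

Close the dry box on the printer cart: swing its lid down, then hold the lid pressed home against its spring lifter while you turn the wing knob clockwise a quarter turn to its stop, so that the hidden tongue catches under the frame edge and keeps the lid shut when you let go. Never slam or lean on the lid or force the wing when the tongue catches on the edge (a 25 N load on the frame edge is too much), and leave the other things on the cart where they are.

Things in the scene. Friction and masses are not known exactly. Their poses are not given: they have to be found in the camera images.
- case: White plastic dry box, fixed to the cart, 260 (x, front to back) x 220 (y) x 90 mm high, open on top under a grey lid. Origin: centre of its underside. x points from the front to the hinge side, z up.
- case_hinge (a point): Middle of the lid's hinge line, on the back of the case, 131 mm behind the case centre and 95 mm above the cart. The hinge line runs along the case's y axis; this point does not move with the lid.
- lid (a joint): Lid angle, rad: 0 = level, grows as the front edge rises. Starts at 0.5 to 0.75; a stiff hinge (0.45 N m) keeps it where it is left. Grey plate 265 (hinge line to front edge) x 226 x 10 mm, its underside passing through the hinge line. Lowered and let go it stays ajar 4 mm or more above home on the lifter. Pressed on the wing knob, 7 to 14 N bring it home on the frame edge, at -0.02 to 0.02.
- lid_push (a point): Point on the lid's upper face, midway across, 235 mm from the hinge line and 30 mm from the front edge (moves with the lid): beside it, left or right of the wing knob, is free plate to push on.
- edge_nominal (a point): Nominal middle of the top of the frame edge (strike), 241 mm from the hinge line: a rigid steel bar under the lid, 20 mm front to back, 110 mm wide, 8 mm thick, on which the lid lands hard when home. Its real height was set by hand, differs by up to 4.5 mm from this point either way and is not measured: feel for it. It must never carry more than 25 N from lid and tongue.
- lifter_free (a point): Middle between the tops of the two unloaded lifter pads (80 mm to either side of this point), under the lid at 241 mm from the hinge line, 16 mm above edge_nominal. Fixed point of the case. The pads are sprung together, 0.5 N per mm, and push the lid open again until it is latched.
- wing (a joint): Wing knob angle, rad: 0 = tongue withdrawn, wing lying across (along the case's y); grows clockwise from above to a stop at 1.5, where the wing points front to back. Starts at 0.05 to 0.4; light friction (0.05 N m), stays where it is left, can be turned with a 20 N grip.
- wing_grip (a point): Grip point of the wing knob (moves with lid and knob), on its axis, 204 mm from the hinge line, midway across the lid. Black wing 50 mm long, 10 thick, 24 tall, on a black flange of 56 mm diameter that turns with it. This point is 13 mm above the flange's top, 11 mm below the wing's top; z square to the lid, y along the wing. The lid's upper face is 6 mm below the flange's top.
- tongue_tip (a point): Top of the tip of the steel cam tongue hidden under the lid, 40 mm from the knob axis, 9.5 mm below the lid's underside; 12 mm wide, 5 thick. At wing 0 it points to the case's -y, at the stop to its -x (front). It meets the bar at about 0.5 rad and passes beneath only with the lid within 1.5 mm of home, else it jams on the bar's side. Once under, it holds the lid alone, up to 3 mm above home.
- hub: Bystander: teal USB hub, 45 x 100 x 22 mm, loose. Origin: centre of its underside.
- pot: Bystander: white ceramic planter pot with a succulent, 90 mm wide, 120 mm tall, loose. Origin: centre of its underside.
- clip: Bystander: chrome binder clip, about 45 x 41 x 16 mm, loose. Origin: centre of its underside.

How it is judged:
By the outcome, as a careful person would: the job done as asked, in the order asked, and still so for the second after the job is handed in, with the robot touching nothing.
It also fails if it takes over 58 s, if anything falls off the work surface, if the arm or the gripper's body presses on something with over 40 N, if the wrist force passes 120 N, or if a joint passes its speed limit or range.

## Robot

A 6-joint arm with a two-finger parallel gripper is mounted at the origin on the work surface. World frame = base frame: x ahead of the robot, y to its left, z up, the work surface at z = 0. Lengths are in m, angles in rad, forces in N, time in s.
With the tool pointing down it reaches from about 0.35 to 0.775 m from the base axis. Payload 7.3 kg.
Tool frame: the origin (TCP) lies at the very end of the fingers, on their centre line; the grasp point (between the pads) lies 19 mm behind it; z points along the fingers, y is the line along which they close (so a half turn about z gives the same grasp; the last joint's range is limited). The gripper opens to 92 mm and grips with 3 to 60 N. Pads are 19 mm wide; open, the fingers measure 130 mm over their backs; the gripper's body (75 mm by 190 mm) begins 47 mm behind the grasp point.
Start: joints at [1.195, 0.342, 1.524, -0, 1.275, -0.146], TCP at [0.12, 0.511, 0.227] pointing down, gripper open.
Joint ranges: [-2.53, 2.53], [-0.77, 2.02], [0.04, 2.7], [-1, 4.14], [0.28, 2.66], [-3.11, 3.11]. Speed limits (rad/s): [2.57, 2.57, 3.14, 3.14, 3.14, 3.14].

## Interface

Orientations are given as [roll, pitch, yaw] about the fixed x, y, z axes, in that order (R = Rz(yaw) Ry(pitch) Rx(roll)).
In Python, from cell import robot gives the robot as it stands.
- The arm moves only by the tool apply_moves, never from a script. Its argument "motion" is text: rows parted by semicolons, each of 7 numbers parted by spaces: the opening in per cent of the stroke, from 0 (shut) to 100 (fully open), then the shift along the tool's x, y, z in cm, then the turn, a rotation vector about the tool's x, y, z in rad. A call has 1 to 20 rows; each row shifts and turns the commanded pose from where the row before left it, along the tool's axes as they then stand; what a row does not reach is not made up. A row lasts 1/8 s, in which the tool goes at most 62.5 mm and 10.7 degrees, less where a joint would pass 70% of its speed; a pose out of reach is approached as far as the arm can. A call with a gripper value outside its range is refused whole. The fingers move at their own pace and stop on an object; "force" is the grip in N (left out, the last holds). Time passes only in rows, so rows that do not move let the fingers close. It gives the time, the measured TCP pose, the force, the opening and the grip force at its end, in the units of the state.
- robot.observe(): the state, without advancing time (a new reading comes with each control period).
- robot.read_camera(name): name is "scene" or "top" or "wrist"; returns a dict with "img" (400x640x3 uint8, red, green, blue), "fovy" (degrees; the focal length in pixels is half the picture's height over the tangent of half this angle, whatever the lens; pixels are square), "cx", "cy" (the principal point, pixels), "k1" (the pictures are not rectified: a ray, as slopes to the right and down, at radius r is drawn at 1 + k1 r^2 times it, then the intrinsics apply), "R" (3x3) and "t" (3): a world point X has camera coordinates R X + t; the wrist camera has in their place "hand_eye" (4x4, takes a point from camera to tool coordinates, whose origin is the TCP and whose axes are the flange's). Camera axes: x right, y down, z forward; pixel columns grow to the right and rows downward; lengths in m; the calibration is good to about 2 mm. A picture is of the moment at which its call begins: read the wrist's pose just before it. There is no depth.
- robot.hand_in(): hands the job in; it is judged then, once.
Trained networks look in a picture, given as the dict that the camera call returned (one of the last four; its "shot" number tells which), for a name from the list of things; names that differ only in an ending like _2 or _b are one class to them, and where a whole thing is asked for, a point or a joint stands for the part that bears it (a point fixed in the world has none). Each returns a list of dicts, best first, with "score" (0 to 1); they miss things now and then, are a little off and sometimes report something else, mostly with a low value. They report only what shows in the picture. A call takes as long as a camera call.
- robot.search_frame(target, picture): "centre" ([x, y, z] in m, in world coordinates, good to about 4 mm: the middle of the surface that is visible of it).
- robot.trace(target, picture): "pixels" (400x640 bool, what is visible of it).
The state is a dict: "time": time; "qpos": joint angles; "qvel": joint speeds; "joint_efforts": joint torques, N m; "tool_pos": TCP position; "tool_rot": TCP orientation; "contact_force": force on the tool from outside, world axes, zero at the start; "torque": the same for the moment, N m; "opening": finger opening in m; "grip_force": force on a finger pad.
Only numpy, scipy, OpenCV 4.12 (cv2) and the standard library are available. Lean on these libraries where they do the work, as an engineer would, in place of code of your own. Each camera call takes 0.05 s, during which the arm holds its last target. There are 200 camera calls.

## Working session

There is one attempt and no reset: what is moved stays moved. The work goes in short steps, Python scripts to look and compute and a tool call to move; the robot and the scene stay as the last step left them, time stands still between calls to the robot, and variables do not carry over. Pictures are saved under pics/ and viewed, at most 10 in all, crops included, and the job is handed in when it is done.

Besides the shell and the picture viewer there is one more tool, called as name(argument=value, ...) on one line, values as JSON. apply_moves: Moves the arm, as the interface text tells. Its arguments: {"type":"object","properties":{"motion":{"type":"string"},"force":{"type":"number"}},"required":["motion"]}

```bash
ls; mkdir -p pics; cat > h.py <<'E'
import numpy as np, cv2
from cell import robot
from scipy.spatial.transform import Rotation as Rn
def proj(c,X,o=None):
    X=np.atleast_2d(X)
    if 'R' in c and c.get('R') is not None: P=X@np.array(c['R']).T+np.array(c['t'])
    else:
        T=tool(o)@np.array(c['hand_eye']); P=(X-T[:3,3])@T[:3,:3]
    f=200/np.tan(np.radians(c['fovy'])/2)
    s=P[:,:2]/P[:,2:]; r2=(s**2).sum(1,keepdims=True)
    return s*(1+c['k1']*r2)*f+[c['cx'],c['cy']]
def tool(o):
    T=np.eye(4);r=np.array(o['tool_rot']);T[:3,:3]=r if r.shape==(3,3) else Rn.from_euler('xyz',r).as_matrix();T[:3,3]=o['tool_pos'];return T
def save(c,n): cv2.imwrite('pics/'+n,cv2.cvtColor(c['img'],cv2.COLOR_RGB2BGR))
E
python3 - <<'E'
from h import *
o=robot.observe();print(o)
for n in('scene','top'):
    c=robot.read_camera(n);save(c,n+'0.png');print(n,{k:v for k,v in c.items() if k!='img'})
    for t in('case','lid','wing','hub','pot','clip'):
        print(t,[(np.round(d['centre'],3),round(d['score'],2)) for d in robot.search_frame(t,c)][:2])
E
```

```text
pics
{'time': 0.0, 'qpos': array([ 1.19497970e+00,  3.42752329e-01,  1.52503617e+00, -7.47989172e-06,
        1.27542809e+00, -1.46012832e-01]), 'qvel': array([ 0.0007347 , -0.00103356,  0.00058052,  0.00066395, -0.0014753 ,
       -0.00075913]), 'joint_efforts': array([ 2.36721098e-04, -4.31238914e+01, -2.44219226e+01,  7.18901306e-02,
        5.56211499e-02, -1.09521932e-04]), 'tool_pos': array([0.11941697, 0.51080077, 0.22602293]), 'tool_rot': array([-3.13998496e+00, -2.29197648e-04,  2.91179086e+00]), 'contact_force': array([0.25387264, 0.20708565, 0.00980539]), 'torque': array([-0.0376251 , -0.0057069 ,  0.00474527]), 'grip_force': 0.0, 'opening': 0.0919041481921975}
scene {'fovy': 49.512389768258885, 'cx': 324.58107786665886, 'cy': 199.4183392900549, 'k1': -0.11687895125540852, 'R': array([[ 9.99682651e-01, -2.20345373e-02, -1.22096477e-02],
       [-2.51888984e-02, -8.80879944e-01, -4.72669064e-01],
       [-3.40189617e-04,  4.72826611e-01, -8.81155423e-01]]), 't': array([-0.602442  ,  0.04517205,  1.08549466]), 'shot': 1}
case [(array([ 0.641, -0.066,  0.127]), 0.82)]
lid [(a
[... 249 characters left out ...]
 0.79), (array([ 0.639, -0.065,  0.124]), 0.18)]
clip [(array([ 0.409, -0.291,  0.015]), 0.54)]
top {'fovy': 53.520534322347984, 'cx': 318.69535862225047, 'cy': 200.9176474438044, 'k1': -0.09872653076236103, 'R': array([[-0.0031266 , -0.99991152,  0.01292966],
       [-0.99846666,  0.00240696, -0.05530395],
       [ 0.05526794, -0.01308275, -0.99838585]]), 't': array([-0.03563213,  0.5957054 ,  1.21295305]), 'shot': 2}
case [(array([ 0.633, -0.036,  0.182]), 0.61)]
lid [(array([ 0.635, -0.034,  0.254]), 0.65), (array([ 0.665, -0.026,  0.209]), 0.56)]
wing [(array([ 0.64 , -0.037,  0.254]), 0.69)]
hub [(array([0.485, 0.344, 0.022]), 0.72)]
pot [(array([ 0.588, -0.372,  0.081]), 0.94)]
clip []
```

View pics/scene0.png

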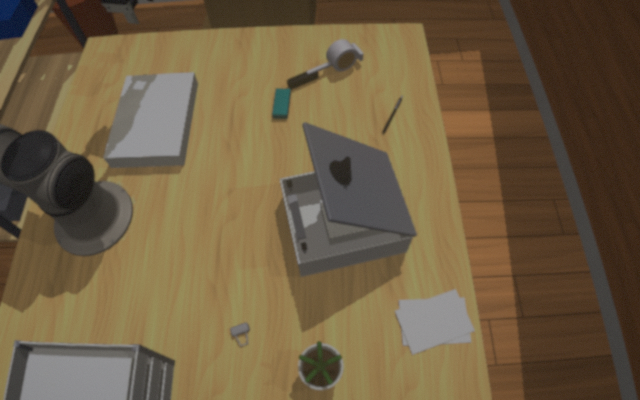

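View pics/top0.png

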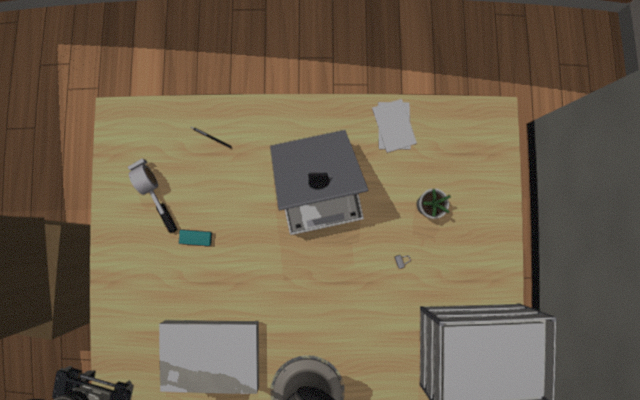

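```bash
cat >> h.py <<'E'
def frames(p):
    # p: hinge x,y,z, yaw, lid  -> lid frame (x away from front, y along hinge, z normal)
    Rc=Rn.from_euler('z',p[3]).as_matrix(); Rl=Rc@Rn.from_euler('y',p[4]).as_matrix()
    return Rc,Rl,np.array(p[:3])
def lidbox(p):
    _,Rl,h=frames(p)
    return np.array([h+Rl@[-a*.265,b*.113,c*.010] for a in(0,1) for b in(-1,1) for c in(0,1)])
E
python3 - <<'E'
from h import *
from scipy.optimize import minimize
cs=[robot.read_camera(n) for n in('scene','top')]
ms=[];
for c in cs:
    d=robot.trace('lid',c);m=d[0]['pixels'].astype(np.uint8)
    w=robot.trace('wing',c)
    mw=w[0]['pixels'].astype(np.uint8) if w else 0*m
    print(d[0]['score'],m.sum(),mw.sum(),(m&mw).sum(),w and w[0]['score'])
    m=cv2.morphologyEx(m|mw,cv2.MORPH_CLOSE,np.ones((5,5)));ms.append(m)
S=4
def cost(p,pr=False):
    t=0
    for c,m in zip(cs,ms):
        q=proj(c,lidbox(p)).astype(np.float32)
        # soft raster by supersampling
        im=np.zeros((400*S,640*S),np.uint8)
        hull=cv2.convexHull(((q+.5)*S).astype(np.float32))
        cv2.fillConvexPoly(im,np.round(hull).astype(np.int32),255)
        a=cv2.resize(im,(640,400),interpolation=cv2.INTER_AREA)/255.
        e=np.abs(a-m).sum()
        if pr: print('err px',e,a.sum())
        t+=e
    return t+((p[2]-.095)/.002)**2*10
best=None
for y0 in(.1,.2,.3):
    p0=np.array([.79,-.02,.095,y0,.6])
    sx=np.vstack([p0]+[p0+d for d in np.diag([.03,.03,.004,.1,.1])])
    r=minimize(cost,p0,method='Nelder-Mead',options=dict(initial_simplex=sx,maxiter=400))
    print(r.fun,r.x)
    if best is None or r.fun<best.fun:best=r
p=best.x;cost(p,True);np.save('p.npy',p)
Rc,Rl,h=frames(p)
ax=h+Rl@[-.204,0,.029];print('wing_grip',ax,'case',h-Rc@[.131,0,0])
for c,n in zip(cs,'st'):
    im=cv2.cvtColor(c['img'],cv2.COLOR_RGB2BGR)
    im=cv2.resize(im,None,fx=3,fy=3,interpolation=cv2.INTER_CUBIC)
    D=lambda X:np.round((proj(c,X)+.5)*3).astype(int)
    cv2.polylines(im,[cv2.convexHull(D(lidbox(p)).astype(np.int32))],True,(0,255,0),1)
    cb=[h+Rc@[-.131+a*.13,b*.11,-.095+cc*.09] for a,b in((-1,-1),(-1,1),(1,1),(1,-1)) for cc in(0,1)]
    for i in D(cb): cv2.circle(im,tuple(int(v) for v in i),4,(0,0,255),1)
    u=D(ax[None])[0]; cv2.circle(im,tuple(int(v) for v in u),4,(255,255,0),1)
    cv2.imwrite(f'/tmp/{n}.png',im[u[1]-220:u[1]+230,u[0]-200:u[0]+200])
a=cv2.imread('/tmp/s.png');b=cv2.imread('/tmp/t.png');cv2.imwrite('pics/fit.png',np.hstack([a,b]))
E
```

```text
0.81 7423 449 449 0.78
0.34 5454 322 322 0.72
474.29967565216066 [ 0.77214883 -0.00537085  0.09445779  0.21681255  0.75725793]
495.5275896844565 [ 0.77137716 -0.00438258  0.09565384  0.21663851  0.75633923]
484.76863131451717 [ 0.77134587 -0.00437428  0.09499876  0.21103302  0.75965067]
err px 238.4627450980392 7576.913725490196
err px 235.1019607843137 5590.482352941176
wing_grip [ 0.64682293 -0.03297701  0.25566673] case [ 0.64421579 -0.03355129  0.09445779]
```

View pics/fit.png

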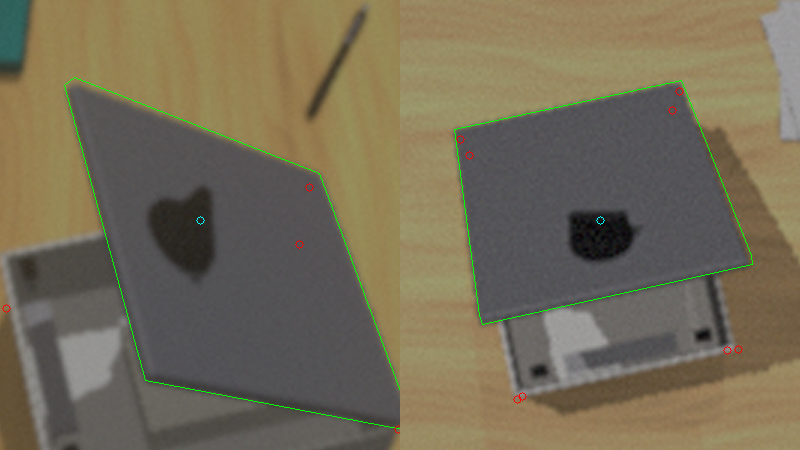

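The fit follows the lid outline in both views (lid 0.76 rad, yaw 0.217). The knob sits at about (600,220) in the right-hand crop. Next I'll plan the approach for pushing the lid.

```bash
cat >> h.py <<'E'
def P(u,v,z,p=None):
    p=np.load('p.npy') if p is None else p
    Rc,_,h=frames(p); w=h+Rc@[-u,v,0]; w[2]=z; return w
def plan(wps,dec=2):
    """wps: (grip%, pos, yaw, nrows); tool down. prints rows from the measured pose"""
    T=tool(robot.observe()); 
    for g,pos,yaw,n in wps:
        p0=T[:3,3].copy(); R0=Rn.from_matrix(T[:3,:3]); R1=Rn.from_euler('xyz',[np.pi,0,yaw])
        rv=(R0.inv()*R1).as_rotvec(); out=[]
        for k in range(1,n+1):
            d=T[:3,:3].T@(p0+(np.array(pos)-p0)*k/n-T[:3,3])
            sh=np.round(d*100,dec); r=np.round(rv/n,3)
            T[:3,3]+=T[:3,:3]@sh/100; T[:3,:3]=T[:3,:3]@Rn.from_rotvec(r).as_matrix()
            out.append(' '.join(f'{x:g}' for x in [g,*sh,*r]))
        print('; '.join(out)+';','# end',np.round(T[:3,3],4))
E
python3 - <<'E'
from h import *
a=P(.135,.065,.34);print(a)
Y=.217+np.pi/2
plan([(0,[.12,.511,.34],2.7,2),(0,a,Y,12),(0,P(.135,.065,.28),Y,3)])
E
```

```text
[0.62632677 0.02906646 0.34      ]
0 -0.02 -0.01 -5.66 0 -0 0.106; 0 -0.03 0 -5.67 0 -0 0.106; # end [0.12  0.511 0.34 ]
0 -5.53 -1.83 0 0 -0 0.076; 0 -5.65 -1.4 0 0 -0 0.076; 0 -5.75 -0.96 0 0 -0 0.076; 0 -5.8 -0.53 0 0 -0 0.076; 0 -5.82 -0.09 0 0 -0 0.076; 0 -5.82 0.36 0 0 -0 0.076; 0 -5.77 0.79 0 0 -0 0.076; 0 -5.69 1.24 0 0 -0 0.076; 0 -5.58 1.66 0 0 -0 0.076; 0 -5.44 2.08 0 0 -0 0.076; 0 -5.27 2.48 0 0 -0 0.076; 0 -5.06 2.88 0 0 -0 0.076; # end [0.6263 0.0291 0.34  ]
0 -0 0 2 0 -0 -0; 0 -0 0 2 0 -0 -0; 0 -0 0 2 0 -0 -0; # end [0.6263 0.0291 0.28  ]
```

apply_moves(motion="0 0 0 -5.6 0 0 0.1; 0 0 0 -5.7 0 0 0.1; 0 -5.5 -1.8 0 0 0 0.076; 0 -5.6 -1.4 0 0 0 0.076; 0 -5.7 -1 0 0 0 0.076; 0 -5.8 -0.5 0 0 0 0.076; 0 -5.8 -0.1 0 0 0 0.076; 0 -5.8 0.4 0 0 0 0.076; 0 -5.8 0.8 0 0 0 0.076; 0 -5.7 1.2 0 0 0 0.076; 0 -5.6 1.7 0 0 0 0.076; 0 -5.4 2.1 0 0 0 0.076; 0 -5.3 2.5 0 0 0 0.076; 0 -5 2.9 0 0 0 0.076; 0 0 0 0 0 0 0; 0 0 0 0 0 0 0")

```text
time: 3.0
tool_pos: [0.631, 0.0374, 0.3393]
tool_rot: [-3.141, -0.001, 1.8]
contact_force: [0.5, -0.3, -0.8]
opening: 0.0009
grip_force: 0.0
```

```bash
python3 - <<'E'
from h import *
Y=.217+np.pi/2
def lid(t,o=.014): return P(.235*np.cos(t)-.01*np.sin(t)-o,.065,.095+.235*np.sin(t)+.01*np.cos(t))
plan([(0,P(.15,.065,.275),Y,4)]+[(0,lid(t),Y,4) for t in(.65,.5,.35,.2)])
E
```

```text
0 -0.17 -0.53 1.61 -0 -0 0.003; 0 -0.18 -0.54 1.61 -0 -0 0.003; 0 -0.17 -0.53 1.61 -0 -0 0.003; 0 -0.18 -0.53 1.61 -0 -0 0.003; # end [0.6117 0.0259 0.275 ]
0 -0 -0.43 0.74 -0 -0 0; 0 -0 -0.42 0.75 -0 -0 0; 0 -0 -0.43 0.74 -0 -0 0; 0 -0 -0.43 0.75 -0 -0 0; # end [0.595  0.0222 0.2452]
0 -0 -0.51 0.72 -0 -0 0; 0 -0 -0.51 0.72 -0 -0 0; 0 -0 -0.51 0.72 -0 -0 0; 0 -0.01 -0.5 0.71 -0 -0 0; # end [0.5752 0.0178 0.2165]
0 0 -0.4 0.79 -0 -0 0; 0 0 -0.39 0.79 -0 -0 0; 0 0 -0.4 0.78 -0 -0 0; 0 0 -0.4 0.79 -0 -0 0; # end [0.5596 0.0144 0.185 ]
0 -0 -0.27 0.84 -0 -0 0; 0 -0 -0.28 0.84 -0 -0 0; 0 -0 -0.27 0.83 -0 -0 0; 0 -0 -0.28 0.84 -0 -0 0; # end [0.5488 0.012  0.1515]
```

apply_moves(motion="0 -0.2 -0.5 1.6 0 0 0; 0 -0.2 -0.5 1.6 0 0 0; 0 -0.2 -0.5 1.6 0 0 0; 0 -0.1 -0.5 1.6 0 0 0; 0 0 -0.4 0.7 0 0 0; 0 0 -0.4 0.7 0 0 0; 0 0 -0.4 0.8 0 0 0; 0 0 -0.5 0.8 0 0 0; 0 0 -0.5 0.7 0 0 0; 0 0 -0.5 0.7 0 0 0; 0 0 -0.5 0.7 0 0 0")

```text
time: 4.38
tool_pos: [0.5819, 0.0185, 0.2243]
tool_rot: [3.142, -0.0, 1.8]
contact_force: [-0.3, 0.0, 1.7]
opening: 0.0005
grip_force: 0.5
```

apply_moves(motion="0 0 -0.5 0.7 0 0 0; 0 0 -0.4 0.8 0 0 0; 0 0 -0.4 0.8 0 0 0; 0 0 -0.4 0.8 0 0 0; 0 0 -0.4 0.8 0 0 0; 0 0 -0.3 0.8 0 0 0; 0 0 -0.3 0.8 0 0 0; 0 0 -0.3 0.8 0 0 0")

```text
time: 5.38
tool_pos: [0.5529, 0.0118, 0.1612]
tool_rot: [3.141, -0.0, 1.8]
contact_force: [0.5, -0.3, 0.3]
opening: 0.0005
grip_force: 0.4
```

```bash
python3 - <<'E'
from h import *
o=robot.observe();print(o['contact_force'],o['tool_pos'])
a=robot.read_camera('scene')['img'][90:310,220:460];b=robot.read_camera('top')['img'][80:300,200:440]
im=np.hstack([a,b]);im=cv2.resize(im,None,fx=1.65,fy=1.65)
cv2.imwrite('pics/mid.png',im[...,::-1])
E
```

```text
[ 0.54828442 -0.33098623  0.30216191] [0.5529178  0.01183385 0.16117284]
```

View pics/mid.png

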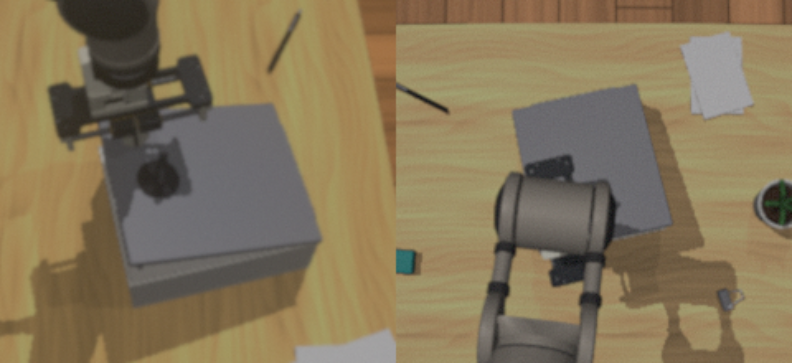

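apply_moves(motion="0 0 -0.2 0.8 0 0 0; 0 0 -0.2 0.8 0 0 0; 0 0 -0.2 0.7 0 0 0; 0 0 -0.1 0.7 0 0 0; 0 0 0 0.4 0 0 0; 0 0 0 0.4 0 0 0; 0 0 0 0 0 0 0")

```text
time: 6.35
tool_pos: [0.5461, 0.0102, 0.1234]
tool_rot: [-3.141, -0.0, 1.8]
contact_force: [-0.5, 0.3, -0.2]
opening: 0.0004
grip_force: 0.0
```

apply_moves(motion="0 0 0 0.2 0 0 0; 0 0 0 0.2 0 0 0; 0 0 0 0.2 0 0 0; 0 0 0 0 0 0 0")

```text
time: 6.85
tool_pos: [0.5462, 0.0102, 0.1176]
tool_rot: [3.142, -0.0, 1.8]
contact_force: [-0.5, 0.2, -0.0]
opening: 0.0004
grip_force: 0.0
```

apply_moves(motion="0 0 0 0.2 0 0 0; 0 0 0 0.1 0 0 0; 0 0 0 0.1 0 0 0; 0 0 0 0 0 0 0")

```text
time: 7.35
tool_pos: [0.546, 0.0102, 0.1137]
tool_rot: [-3.141, -0.0, 1.8]
contact_force: [-1.9, -0.8, 4.6]
opening: 0.0006
grip_force: 1.6
```

```bash
python3 - <<'E'
from h import *
Y=.217+np.pi/2-.2
p=np.load('p.npy')
T=tool(robot.observe());c=frames(p)[0].T@(T[:3,3]-p[:3]);print(c)
plan([(0,T[:3,3]+[0,0,.05],Y+.2,2),(60,P(.204,0,.25),Y,4)])
E
```

```text
[-0.21748943  0.06382082  0.01924516]
0 0 -0 -2.5 -0 -0 0.006; 0 0 -0 -2.5 -0 -0 0.006; # end [0.546  0.0102 0.1637]
60 -1.6 0.34 -2.16 -0 -0 0.05; 60 -1.57 0.41 -2.16 -0 -0 0.05; 60 -1.56 0.5 -2.15 -0 -0 0.05; 60 -1.52 0.57 -2.16 -0 -0 0.05; # end [ 0.573  -0.0492  0.25  ]
```

apply_moves(motion="0 0 0 -2 0 0 0; 0 0 0 -3 0 0 0; 60 -1.6 0.3 -2.2 0 0 0.05; 60 -1.6 0.4 -2.2 0 0 0.05; 60 -1.5 0.5 -2.1 0 0 0.05; 60 -1.5 0.6 -2.2 0 0 0.05; 60 0 0 0 0 0 0; 60 0 0 0 0 0 0", force=20)

```text
time: 8.35
tool_pos: [0.573, -0.0479, 0.2494]
tool_rot: [-3.14, -0.001, 1.601]
contact_force: [-0.9, 0.5, 0.5]
opening: 0.0537
grip_force: 0.0
```

```bash
python3 - <<'E'
from h import *
o=robot.observe();print(o['tool_pos'],o['tool_rot'])
c=robot.read_camera('wrist');save(c,'w1.png');print({k:v for k,v in c.items() if k!='img'})
p=np.load('p.npy')
for w in('wing','lid'):print(w,robot.search_frame(w,c)[:1])
for t in(0,.03):
  q=p.copy();q[4]=t;Rc,Rl,h=frames(q);print(proj(c,[h+Rl@[-.204,0,.016],h+Rl@[-.204,0,.040]],o))
for n in('top','scene'):
  s=robot.read_camera(n);print(n,robot.search_frame('wing',s)[:1])
E
```

```text
[ 0.5729626  -0.04788793  0.24944706] [-3.13992763e+00 -8.60467500e-04  1.60079059e+00]
{'fovy': 63.69816254082414, 'cx': 322.4030762428353, 'cy': 199.56314305316477, 'k1': 0.014624939868724854, 'hand_eye': array([[-5.44988425e-04, -9.60831238e-01, -2.77133606e-01,
         7.53018655e-02],
       [ 9.99999381e-01, -7.92446796e-04,  7.80921344e-04,
        -1.55100189e-03],
       [-9.69947259e-04, -2.77133009e-01,  9.60831075e-01,
        -1.58575194e-01],
       [ 0.00000000e+00,  0.00000000e+00,  0.00000000e+00,
         1.00000000e+00]]), 'shot': 7}
wing [{'centre': [0.5707, -0.0491, 0.1179], 'score': 0.64}]
lid [{'centre': [0.6404, -0.0057, 0.1151], 'score': 0.79}]
[[323.93003086 190.45871518]
 [324.0350583  197.23396058]]
[[324.55565252 191.97569307]
 [325.53355764 198.86793158]]
top []
scene [{'centre': [0.5743, -0.0516, 0.1182], 'score': 0.98}]
```

View pics/w1.png

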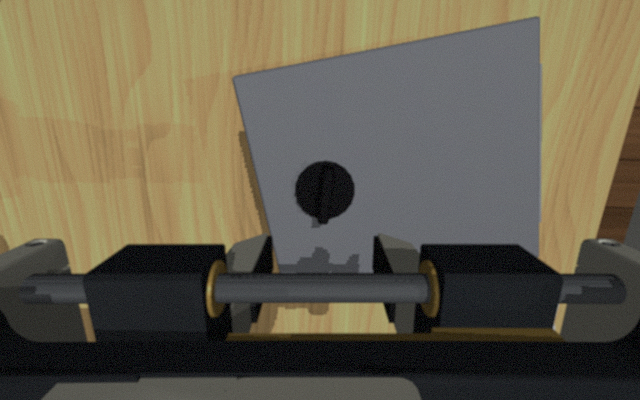

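The picture shows the flange circle at (325,190), where the fit predicted (324,190). The wing runs from about (327,163) to (322,222), and I'll fit its angle next.

```bash
python3 - <<'E'
from h import *
o=robot.observe();c=robot.read_camera('wrist')
g=cv2.cvtColor(c['img'],cv2.COLOR_RGB2GRAY)
p=np.load('p.npy');p[4]=.02
S=9
cr=cv2.resize(g[150:232,285:365],None,fx=S,fy=S,interpolation=cv2.INTER_CUBIC)
cr=np.clip((cr.astype(float)-5)*5,0,255).astype(np.uint8)
cr2=cv2.cvtColor(cr,cv2.COLOR_GRAY2BGR);raw=cr2.copy()
Rc,Rl,h=frames(p)
for w,col in((.1,(0,0,255)),(.25,(0,255,0)),(.4,(255,0,0))):
    Rw=Rl@Rn.from_euler('z',-w).as_matrix();c0=h+Rl@[-.204,0,0]
    q=[c0+Rw@[a*.005,b*.025,.040] for a,b in((-1,-1),(-1,1),(1,1),(1,-1))]
    cv2.polylines(cr2,[np.round((proj(c,q,o)-[285,150]+.5)*S).astype(np.int32)],True,col,1)
im=np.hstack([cr2,raw]);im=cv2.resize(im,(800,int(800*im.shape[0]/im.shape[1])));cv2.imwrite('pics/w2.png',im)
E
```

```text
(no output)
```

View pics/w2.png

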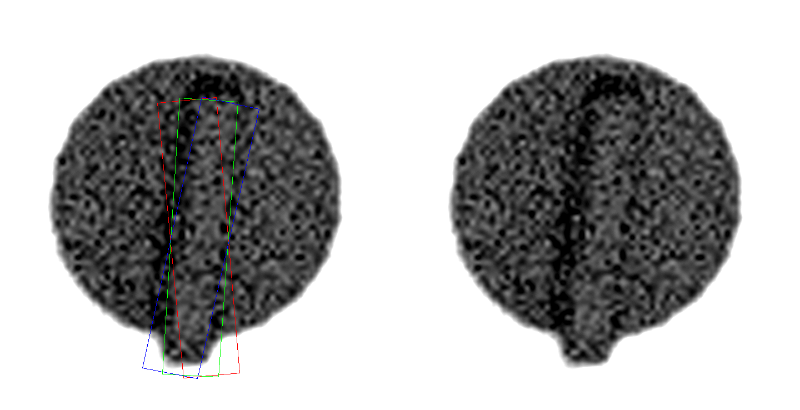

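apply_moves(motion="60 -0.1 0 2.5 0 0 0.09; 60 0 0 2.5 0 0 0; 60 0 0 2.5 0 0 0; 60 0 0 2.5 0 0 0; 60 0 0 1.5 0 0 0; 60 0 0 1 0 0 0; 60 0 0 0.2 0 0 0; 60 0 0 0 0 0 0")

```text
time: 9.75
tool_pos: [0.574, -0.0495, 0.1243]
tool_rot: [3.14, 0.0, 1.51]
contact_force: [0.8, -0.3, 1.0]
opening: 0.0551
grip_force: 0.0
```

apply_moves(motion="60 0 0 0.1 0 0 0; 60 0 0 0.1 0 0 0; 60 0 0 0 0 0 0")

```text
time: 10.12
tool_pos: [0.5736, -0.0494, 0.1218]
tool_rot: [3.141, -0.0, 1.51]
contact_force: [0.5, 0.1, -0.2]
opening: 0.055
grip_force: 0.0
```

apply_moves(motion="60 0 0 0.1 0 0 0; 60 0 0 0.1 0 0 0; 60 0 0 0 0 0 0")

```text
time: 10.5
tool_pos: [0.5735, -0.0494, 0.1196]
tool_rot: [-3.141, -0.0, 1.51]
contact_force: [-0.4, -0.7, -0.5]
opening: 0.0548
grip_force: 0.0
```

apply_moves(motion="60 0 0 0.1 0 0 0; 60 0 0 0 0 0 0; 0 0 0 0 0 0 0; 0 0 0 0 0 0 0; 0 0 0 0 0 0 0; 0 0 0 0 0 0 0; 0 0 0 0 0 0 0; 0 0 0 0 0 0 0", force=25)

```text
time: 11.5
tool_pos: [0.5748, -0.0495, 0.119]
tool_rot: [3.139, 0.0, 1.51]
contact_force: [5.4, 0.2, -1.0]
opening: 0.0099
grip_force: 24.9
```

apply_moves(motion="0 0 0.15 0 0 0 0; 0 0 0 0.1 0 0 0; 0 0 0 0.1 0 0 0; 0 0 0 0 0 0 0")

```text
time: 12.0
tool_pos: [0.5746, -0.0496, 0.1167]
tool_rot: [-3.141, 0.0, 1.51]
contact_force: [-2.5, -1.2, 4.8]
opening: 0.0098
grip_force: 24.8
```

apply_moves(motion="0 0 0 0.1 0 0 0; 0 0 0 0 0 0 0; 0 0 0 0 0 0 0")

```text
time: 12.38
tool_pos: [0.5745, -0.0496, 0.1157]
tool_rot: [-3.14, 0.0, 1.51]
contact_force: [-3.7, -0.1, 5.6]
opening: 0.0101
grip_force: 24.8
```

apply_moves(motion="0 0 0 0.1 0 0 0; 0 0 0 0 0 0 0; 0 0 0 0 0 0 0")

```text
time: 12.75
tool_pos: [0.5744, -0.0496, 0.1148]
tool_rot: [-3.14, 0.0, 1.51]
contact_force: [-3.5, -1.6, 6.0]
opening: 0.01
grip_force: 24.9
```

apply_moves(motion="0 0 -0.06 0.1 0 0 0; 0 0 0 0 0 0 0; 0 0 0 0 0 0 0")

```text
time: 13.12
tool_pos: [0.5743, -0.0497, 0.1141]
tool_rot: [-3.142, 0.0, 1.51]
contact_force: [-2.3, -0.8, 6.5]
opening: 0.0097
grip_force: 24.9
```

apply_moves(motion="0 0 0 0.1 0 0 0; 0 0 0 0 0 0 0; 0 0 0 0 0 0 0")

```text
time: 13.5
tool_pos: [0.5742, -0.0497, 0.1131]
tool_rot: [-3.141, 0.0, 1.51]
contact_force: [-3.7, -2.1, 7.3]
opening: 0.0103
grip_force: 24.9
```

apply_moves(motion="0 0 0 0.1 0 0 0; 0 0 0 0 0 0 0; 0 0 0 0 0 0 0")

```text
time: 13.88
tool_pos: [0.5742, -0.0498, 0.1128]
tool_rot: [3.141, 0.0, 1.51]
contact_force: [-5.4, -1.3, 12.2]
opening: 0.01
grip_force: 25.0
```

apply_moves(motion="0 0 0 0.04 0 0 0; 0 0 0 0 0 0 0.06; 0 0 0 0 0 0 0.06; 0 0 0 0 0 0 0")

```text
time: 14.38
tool_pos: [0.574, -0.0497, 0.1128]
tool_rot: [3.142, 0.0, 1.389]
contact_force: [-7.9, -0.4, 15.5]
opening: 0.0096
grip_force: 25.0
```

```bash
python3 -c "
from h import *
o=robot.observe();print(o['torque'],o['contact_force'],o['tool_pos'],o['tool_rot'])"
```

```text
[-0.14911444  1.42488589  0.01588063] [-7.94678831 -0.44693524 15.48653002] [ 0.57400251 -0.04970705  0.11282146] [3.14156545e+00 4.37203232e-04 1.38917301e+00]
```

apply_moves(motion="0 0 -0.15 0 0 0 0; 0 0 0 0 0 0 0.07; 0 0 0 0 0 0 0.07; 0 0 0 0 0 0 0.07; 0 0 0 0 0 0 0")

```text
time: 15.0
tool_pos: [0.5736, -0.0496, 0.1128]
tool_rot: [3.139, -0.0, 1.179]
contact_force: [-3.6, -1.0, 12.4]
opening: 0.0101
grip_force: 25.0
```

```bash
python3 -c "
from h import *
o=robot.observe();print(o['torque'],o['contact_force'],o['tool_pos'],o['tool_rot'])"
```

```text
[-0.19810356  0.86293068  0.00187054] [-3.56550502 -0.99968495 12.35087002] [ 0.57356971 -0.04963475  0.11283364] [ 3.13918189e+00 -1.42198800e-04  1.17897045e+00]
```

apply_moves(motion="0 0 0 0 0 0 0.08; 0 0 0 0 0 0 0.08; 0 0 0 0 0 0 0.08; 0 0 0 0 0 0 0")

```text
time: 15.5
tool_pos: [0.5732, -0.0494, 0.1128]
tool_rot: [3.14, -0.001, 0.939]
contact_force: [-4.5, 0.6, 12.6]
opening: 0.01
grip_force: 25.0
```

```bash
python3 -c "
from h import *
o=robot.observe();print(o['torque'],o['contact_force'],o['tool_pos'],o['tool_rot'])"
```

```text
[-0.10299758  0.97850746 -0.00870474] [-4.50497893  0.63136898 12.6268132 ] [ 0.57321489 -0.04940703  0.11283067] [ 3.14013534e+00 -5.23781674e-04  9.38896456e-01]
```

apply_moves(motion="0 0 0 0 0 0 0.1; 0 0 0 0 0 0 0.1; 0 0 0 0 0 0 0.1; 0 0 0 0 0 0 0.1; 0 0 0 0 0 0 0.1; 0 0 0 0 0 0 0")

```text
time: 16.25
tool_pos: [0.5726, -0.0488, 0.1128]
tool_rot: [-3.141, -0.0, 0.439]
contact_force: [-6.2, 1.3, 14.6]
opening: 0.0098
grip_force: 25.0
```

```bash
python3 -c "
from h import *
o=robot.observe();print(o['torque'],o['contact_force'],o['tool_pos'],o['tool_rot'])"
```

```text
[ 0.22839097  1.32467777 -0.06955739] [-6.20994571  1.25420172 14.6393635 ] [ 0.57263009 -0.04876219  0.11279249] [-3.14120400e+00 -3.98312479e-04  4.38842619e-01]
```

apply_moves(motion="0 0 0 0 0 0 0.05; 0 0 0 0 0 0 0.05; 0 0 0 0 0 0 0.05; 0 0 0 0 0 0 0")

```text
time: 16.75
tool_pos: [0.5726, -0.0486, 0.1128]
tool_rot: [-3.141, -0.0, 0.289]
contact_force: [-6.4, 2.1, 15.3]
opening: 0.0101
grip_force: 25.0
```

```bash
python3 -c "
from h import *
o=robot.observe();print(o['torque'],o['contact_force'],o['tool_pos'],o['tool_rot'])"
```

```text
[ 0.359066    1.33354013 -0.002595  ] [-6.41450792  2.14767684 15.28484999] [ 0.57256562 -0.04855057  0.11283228] [-3.14083029e+00 -3.01333757e-04  2.89423719e-01]
```

apply_moves(motion="0 0 0 0 0 0 0.03; 0 0 0 0 0 0 0.03; 0 0 0 0 0 0 0")

```text
time: 17.12
tool_pos: [0.5726, -0.0485, 0.1128]
tool_rot: [-3.141, -0.0, 0.231]
contact_force: [-7.3, 2.7, 14.7]
opening: 0.0105
grip_force: 25.6
```

```bash
python3 -c "
from h import *
o=robot.observe();print(o['torque'],o['contact_force'],o['tool_pos'],o['tool_rot'])"
```

```text
[0.40577159 1.31069281 0.53354281] [-7.33026694  2.67167459 14.74448784] [ 0.57257647 -0.0485015   0.11276806] [-3.14108147e+00 -1.42843393e-04  2.30975338e-01]
```

Stop reached: the torque rose to 0.53 N m. Easing off the press before letting go.

apply_moves(motion="0 0 0 0 0 0 -0.03; 0 0 0 -0.1 0 0 0; 0 0 0 -0.1 0 0 0; 0 0 0 -0.1 0 0 0; 0 0 0 0 0 0 0")

```text
time: 17.75
tool_pos: [0.5727, -0.0485, 0.1142]
tool_rot: [-3.14, 0.001, 0.26]
contact_force: [-2.7, 5.1, 3.9]
opening: 0.0098
grip_force: 25.1
```

apply_moves(motion="0 0 0 -0.1 0 0 0; 0 0 0 0 0 0 0; 0 0 0 0 0 0 0")

```text
time: 18.12
tool_pos: [0.5726, -0.0486, 0.1144]
tool_rot: [-3.14, 0.001, 0.26]
contact_force: [-1.1, 5.0, -2.1]
opening: 0.0098
grip_force: 25.1
```

The tongue holds: the lid no longer follows the tool as it rises. Releasing the knob and retreating.

apply_moves(motion="0 0 0 0.05 0 0 0; 50 0 0 0 0 0 0; 50 0 0 0 0 0 0; 50 0 0 0 0 0 0; 50 0 0 0 0 0 0; 50 0 0 -1 0 0 0; 50 0 0 -2 0 0 0; 50 0 0 -4 0 0 0; 50 0 0 -4 0 0 0; 50 0 0 -4 0 0 0; 50 0 0 0 0 0 0; 50 0 0 0 0 0 0")

```text
time: 19.62
tool_pos: [0.5727, -0.0492, 0.2647]
tool_rot: [-3.141, 0.0, 0.26]
contact_force: [0.4, -0.5, -0.4]
opening: 0.0464
grip_force: 0.0
```

```bash
python3 - <<'E'
from h import *
o=robot.observe();print(o['tool_pos'],o['contact_force'])
c=robot.read_camera('wrist');g=cv2.cvtColor(c['img'],cv2.COLOR_RGB2GRAY)
a=cv2.cvtColor(c['img'],cv2.COLOR_RGB2BGR)
b=robot.read_camera('scene');save(b,'s_end.png');b=b['img'][80:380,180:480,::-1]
p=np.load('p.npy');p[4]=0;u=np.round(proj(c,[frames(p)[2]+frames(p)[1]@[-.204,0,.03]],o)[0]).astype(int)
k=cv2.resize(g[u[1]-50:u[1]+50,u[0]-50:u[0]+50],(400,400),interpolation=cv2.INTER_CUBIC)
k=cv2.cvtColor(np.clip((k.astype(float)-5)*5,0,255).astype(np.uint8),cv2.COLOR_GRAY2BGR)
cv2.imwrite('pics/end.png',np.hstack([k,cv2.resize(b,(400,400))]))
E
```

```text
[ 0.57268484 -0.04920535  0.26471898] [ 0.35198    -0.45440524 -0.39408576]
```

View pics/end.png

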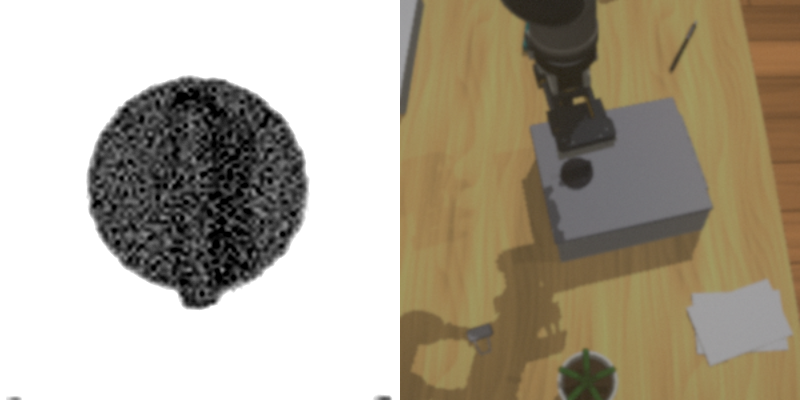

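The left crop shows the wing pointing front to back. The right crop shows the lid shut, with the pot, clip and papers where they were.

```bash
python3 -c "
from cell import robot
print(robot.hand_in())"
```

```text
the job is handed in; nothing more can be done
None
```

The lid is closed and the wing knob is turned to its stop, with the tongue holding the lid shut on its own after release; the job was handed in at about 20 s, the highest press I read was 15.5 N, and I touched none of the other things on the cart.

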